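Put the ink pad away in its sleeve

TASK

Put the ink pad away: lift it off the turntable without dragging or upsetting it, lay it flat on the bench in front of the empty blue sleeve, short edge first, and push it in until it is fully home against the back. The stamp stands in the way, so move it aside and leave it standing upright on the bench. Leave the roll of black tape on the turntable, and leave the other pad, the oiler, the tin, the marker and everything else where they are.

Things in the scene. Friction and masses are not known exactly. Their poses are not given: they have to be found in the camera images.
- ink_pad_mid (a point): centre (half-way up) of the ink pad to be put away: a flat closed tin with white lid, 66 (x) x 104 (y) x 18 (z) mm, about 90 g. Its x axis runs across the short width, y along its length, z up. It starts flat on the turntable, at any yaw. Either short edge may go first.
- turntable: round plywood turntable 240 mm across on a fixed dark foot; origin on the bench under its centre, its top is 32 mm above the bench. The top spins freely and passively about the vertical; this frame does not turn with it.
- sleeve_empty: the empty blue sheet-steel sleeve, fixed. Origin on the bench, exactly under the middle of a pad fully home; x points level into the sleeve (push direction), z up. Inside 69 mm wide, 20.5 mm high, no floor (the pad slides on the bench); back stop's inner face at x = +52.5 mm. Outside 24 mm high. Roof starts at x = -30 mm, its small turned-up lip at -35 mm.
- sleeve_mouth (a point): middle of the empty sleeve's mouth on the bench: x = -46 mm in the sleeve's frame, same axes. Here the 4 mm side walls begin; two flared cheeks, 23 mm high, spread from here (69 mm apart inside) towards -x over 23 mm to 94 mm apart inside, 102 mm outside. A pad fully home stands 6 mm out of this plane, between the cheeks.
- sleeve_full: the second, identical blue sleeve, fixed, with the same frame; it already holds a pad. The two may stand either way round.
- spare_pad_mid (a point): centre of the other, identical ink pad, which is fully home in the second sleeve; leave it.
- stamp_mid (a point): centre (half-way up) of the wooden rubber stamp: a block 25 (x) x 60 (y) x 22 mm on the bench with an upright turned handle up to 75 mm; handle about 24 mm thick at most, on the middle of the block. Total height 75 mm, about 60 g. It starts upright in the lane in front of the empty sleeve's mouth, at any yaw.
- tape_roll_mid (a point): centre of the small roll of black tape, 59 mm across, 19 mm high, loose on the turntable beside the ink pad; it must stay on the turntable.
- oiler_mid (a point): centre of a small brown dropper bottle, 34 mm across, 102 mm high, standing loose on the bench; leave it.
- tin_mid (a point): centre of the small white tin, 69 mm across, 71 mm high, standing loose on the bench; leave it.
- marker_mid (a point): centre of the black marker, 19 mm thick, 133 mm long (along its y), lying loose on the bench; leave it.
- stapler: black stapler near the right edge, 40 mm wide, 166 mm long (its y), 55 mm high, immovable; origin under its middle. Red-handled scissors, also immovable, lie flat along the front edge of the bench, straight ahead of the robot, nearer to it than 0.39 m.
Not all that is in view belongs to the job. What is shaped like the part that bears ink_pad_mid but purple is not meant.

How it is judged:
On the way:
1. the ink pad has been lifted clear of the turntable (its centre at least 60 mm above the bench) (height (world z) of ink_pad_mid above 0.06 m), for 0.1 s.
At the end, for the whole second after the job is handed in: The ink pad lies flat on the bench fully home in the empty sleeve (within 4 mm of home along and across it); the stamp stands upright on the bench; the roll of tape lies on the turntable (x of ink_pad_mid in the frame of sleeve_empty between -0.004 and 0.004 m and y of ink_pad_mid in the frame of sleeve_empty between -0.004 and 0.004 m and z of ink_pad_mid in the frame of sleeve_empty below 0.013 m and angle between the y axis of ink_pad_mid and the x axis of sleeve_empty, either way round below 0.06 rad and angle between ink_pad_mid's own z axis and vertical below 0.06 rad and angle between stamp_mid's own z axis and vertical below 0.1 rad and height (world z) of stamp_mid between 0.033 and 0.042 m and height (world z) of tape_roll_mid above 0.038 m and horizontal distance between tape_roll_mid and turntable below 0.115 m); the robot touches nothing.
It fails at once if the ink pad is tipped over (more than 30 degrees) (angle between ink_pad_mid's own z axis and vertical above 0.52 rad).
It fails at once if the stamp is knocked over (tilted more than 45 degrees) (angle between stamp_mid's own z axis and vertical above 0.8 rad).
It fails at once if the other pad is moved more than 15 mm (distance of spare_pad_mid from where it was at the start of the episode above 0.015 m).
It fails at once if the oiler, the tin or the marker is moved more than 30 mm (distance of any of oiler_mid, tin_mid, marker_mid from where it was at the start of the episode above 0.03 m).
It fails at once if the roll of tape falls off the turntable (height (world z) of tape_roll_mid below 0.03 m).
It also fails if it takes over 72 s, if anything falls off the work surface, if the arm or the gripper's body presses on something with over 40 N, if the wrist force passes 120 N, or if a joint passes its speed limit or range.

ROBOT

A 6-joint arm with a two-finger parallel gripper is mounted at the origin on a cart in front of the work surface, level with it; the furniture and walls round the work are solid. World frame = base frame: x ahead of the robot, y to its left, z up, the work surface at z = 0. Lengths are in m, angles in rad, forces in N, time in s.
With the tool pointing down it reaches from about 0.35 to 0.775 m from the base axis. Payload 7.3 kg.
Tool frame: the origin (TCP) lies on the centre line of the jaws, within the pads' length; the fingertips stand 17 mm ahead of it and the grasp point (between the pads) lies 2 mm behind it (robot.tcp_to_tips is the distance from the TCP to the fingertips, in m); z points along the fingers, y is the line along which they close (so a half turn about z gives the same grasp; the last joint's range is limited). The gripper opens to 92 mm and grips with 3 to 60 N. Pads are 19 mm wide; open, the fingers measure 130 mm over their backs; the gripper's body (75 mm by 190 mm) begins 47 mm behind the grasp point.
Start: joints at [-1.461, 0.342, 1.524, -0, 1.275, -0.146], TCP at [0.133, -0.508, 0.244] pointing down, gripper open.
Joint ranges: [-2.53, 2.53], [-0.77, 2.02], [0.04, 2.7], [-1, 4.14], [0.28, 2.66], [-3.11, 3.11]. Speed limits (rad/s): [2.57, 2.57, 3.14, 3.14, 3.14, 3.14].

INTERFACE

Orientations are given as [roll, pitch, yaw] about the fixed x, y, z axes, in that order (R = Rz(yaw) Ry(pitch) Rx(roll)).
In Python, from cell import robot gives the robot as it stands. The module is installed in compiled form; this text tells all that it offers.
- The arm moves only by the tool carry_out, never from a script. Its argument "commands" is a list of rows, each a list of 3 entries, a list of its own where there are three numbers: the shift along the tool's x, y, z in m, then the turn about the tool's z in rad, then the opening, from 0 (shut) to 1 (fully open). In form: [[[dx, dy, dz], yaw, claw], ...]. A call has 1 to 20 rows; each row shifts and turns the commanded pose from where the row before left it, along the tool's axes as they then stand; what a row does not reach is not made up. A row lasts 1/8 s, in which the tool goes at most 62.5 mm and 10.7 degrees, less where a joint would pass 70% of its speed; a pose out of reach is approached as far as the arm can. A call is refused whole if a number of a shift passes 0.0625 or a number of a turn 0.188, either way. A call with a gripper value outside its range is refused whole. The fingers move at their own pace and stop on an object; "newtons" is the grip in N (left out, the last holds). Time passes only in rows, so rows that do not move let the fingers close. It gives the time, the measured TCP pose, the force, the opening and the grip force at its end, in the units of the state.
- robot.observe(): the state, without advancing time (a new reading comes with each control period).
- robot.read_camera(name): name is "scene" or "top" or "wrist"; returns a dict with "pixels" (400x640x3 uint8, red, green, blue), "fx", "fy", "cx", "cy" (pixels), "k1" (the pictures are not rectified: a ray, as slopes to the right and down, at radius r is drawn at 1 + k1 r^2 times it, then the intrinsics apply), "view" (4x4, takes a point from world to camera coordinates); the wrist camera has in their place "T_tool_cam" (4x4, takes a point from camera to tool coordinates, whose origin is the TCP and whose axes are the flange's). Camera axes: x right, y up, looking along -z (the intrinsics and any distortion apply to the point x, -y, -z); pixel columns grow to the right and rows downward; lengths in m; the calibration is good to about 2 mm. A picture is of the moment at which its call begins: read the wrist's pose just before it. There is no depth.
- robot.hand_in(): hands the job in; it is judged then, once.
Trained networks look in a picture, given as the dict that the camera call returned (one of the last four; its "shot" number tells which), for a name from the list of things; names that differ only in an ending like _2 or _b are one class to them, and where a whole thing is asked for, a point or a joint stands for the part that bears it (a point fixed in the world has none). Each returns a list of dicts, best first, with "p" (0 to 1); they miss things now and then, are a little off and sometimes report something else, mostly with a low value. They report only what shows in the picture. A call takes as long as a camera call. They do not tell look-alikes from the thing itself.
- robot.find_in(picture, name): "at" ([column, row] in pixels, amid what is visible of it).
- robot.tip_of(picture, name): "at" ([column, row] in pixels: a listed point, or the origin of a listed thing).
The state is a dict: "time": time; "qpos": joint angles; "qvel": joint speeds; "joint_efforts": joint torques, N m; "tool_pos": TCP position; "tool_rot": TCP orientation; "contact_force": force on the tool from outside, world axes, zero at the start; "torque": the same for the moment, N m; "opening": finger opening in m; "grip_force": force on a finger pad.
Only numpy, scipy, OpenCV 4.12 (cv2) and the standard library are available. Lean on these libraries where they do the work, as an engineer would, in place of code of your own. Each camera call takes 0.05 s, during which the arm holds its last target. There are 200 camera calls.

## Working session

There is one attempt and no reset: what is moved stays moved. The work goes in short steps, Python scripts to look and compute and a tool call to move; the robot and the scene stay as the last step left them, time stands still between calls to the robot, and variables do not carry over. Pictures are saved under pics/ and viewed, at most 10 in all, crops included, and the job is handed in when it is done.

Besides the shell and the picture viewer there is one more tool, called after ">>>" in YAML: its name, and indented under it one key for each argument. carry_out: Moves the arm, as the interface text tells. Its arguments: {"type":"object","properties":{"commands":{"type":"array"},"newtons":{"type":"number"}},"required":["commands"]}

```bash
mkdir -p pics
cat > h.py <<'E'
import numpy as np, cv2
from cell import robot
from scipy.spatial.transform import Rotation as R
def shot(n):
    s=robot.observe(); p=robot.read_camera(n)
    if 'view' in p: p['wc']=np.linalg.inv(np.array(p['view']))
    else:
        T=np.eye(4); T[:3,:3]=R.from_euler('xyz',s['tool_rot']).as_matrix(); T[:3,3]=s['tool_pos']
        p['wc']=T@np.array(p['T_tool_cam'])
    return p
def save(p,f): cv2.imwrite('pics/'+f,cv2.cvtColor(p['pixels'],cv2.COLOR_RGB2BGR))
def ray(p,uv):
    K=np.array([[p['fx'],0,p['cx']],[0,p['fy'],p['cy']],[0,0,1.]])
    a=cv2.undistortPoints(np.array([[uv]],float),K,np.array([p['k1'],0,0,0.]))[0,0]
    return p['wc'][:3,3],p['wc'][:3,:3]@np.array([a[0],-a[1],-1])
def at(p,uv,z):
    o,d=ray(p,uv); return o+d*(z-o[2])/d[2]
def proj(p,X):
    c=np.linalg.inv(p['wc'])@np.append(X,1); a=np.array([c[0],-c[1]])/-c[2]
    a=a*(1+p['k1']*(a@a)); return np.array([p['fx']*a[0]+p['cx'],p['fy']*a[1]+p['cy']])
Z=dict(ink_pad_mid=.041,turntable=.0,sleeve_empty=0,sleeve_mouth=0,sleeve_full=0,spare_pad_mid=.009,stamp_mid=.0375,tape_roll_mid=.0415,oiler_mid=.051,tin_mid=.0355,marker_mid=.0095,stapler=0)
E
cat > a.py <<'E'
from h import *
print(robot.observe())
for c in ('top','scene'):
    p=shot(c); save(p,c+'0.png'); print(c,p['wc'][:3,3].round(3),p['fx'],p['k1'])
    for n in Z:
        for d in robot.tip_of(p,n)[:3]: print(n,np.round(d['at'],1),round(d['p'],2),at(p,d['at'],Z[n]).round(4))
E
python3 a.py
```

```text
{'time': 0.0, 'qpos': array([-1.46099287e+00,  3.42729899e-01,  1.52504447e+00, -1.48110877e-05,
        1.27540297e+00, -1.46021201e-01]), 'qvel': array([-0.00112725,  0.00010506,  0.00070593, -0.00148591,  0.00106675,
       -0.00053815]), 'joint_efforts': array([-7.76026391e-04, -4.31246281e+01, -2.44222373e+01,  7.17707165e-02,
        5.58627828e-02, -9.20887464e-05]), 'tool_pos': array([ 0.1328105 , -0.50751454,  0.24303164]), 'tool_rot': array([-3.14002277e+00, -2.16563846e-04,  2.55828813e-01]), 'contact_force': array([0.10992233, 0.13317097, 0.70336084]), 'torque': array([0.00312247, 0.01269497, 0.02175153]), 'grip_force': 0.0, 'opening': 0.0920565344124518}
top [ 0.35  -0.047  1.821] 493.46369617647474 -0.027338041964446124
ink_pad_mid [318.  228.3] 0.9 [ 0.436  -0.0506  0.041 ]
ink_pad_mid [244.1 222.9] 0.61 [0.4573 0.2164 0.041 ]
turntable [239.  213.2] 0.87 [0.4959 0.2416 0.    ]
sleeve_empty [377.1 172.9] 0.89 [ 0.6432 -0.2726  0.    ]
sleeve_mouth [372.7 188.6] 0.76 [ 0.5843 -0.2551  0.    ]
sleeve_mouth [236.8 193.7] 0.22 [0.5687 0.2504 0.    ]
sleeve_full [317.4 175.
[... 1062 characters left out ...]
4.8 249.2] 0.66 [ 0.5961 -0.2474  0.    ]
sleeve_full [337.3 181.9] 0.46 [0.7399 0.1528 0.    ]
spare_pad_mid [350.2 212.2] 0.69 [ 0.6349 -0.0483  0.009 ]
spare_pad_mid [400.  247.7] 0.5 [ 0.6254 -0.2751  0.009 ]
spare_pad_mid [354.2 245.5] 0.48 [ 0.5303 -0.1955  0.009 ]
stamp_mid [354.3 242.5] 0.59 [ 0.5118 -0.2166  0.0375]
stamp_mid [264.3 191.1] 0.17 [0.4628 0.175  0.0375]
oiler_mid [426.7 278.7] 0.91 [ 0.5409 -0.4457  0.051 ]
oiler_mid [398.8 250.3] 0.62 [ 0.5686 -0.3242  0.051 ]
tin_mid [336.2 184.1] 0.76 [0.6831 0.0863 0.0355]
marker_mid [371.6 320. ] 0.75 [ 0.3768 -0.4435  0.0095]
stapler [457.1 272.3] 0.96 [ 0.677  -0.4302  0.    ]
stapler [349.2 212.7] 0.61 [ 0.6404 -0.0371  0.    ]
```

```bash
python3 -c "
import cv2
a=cv2.imread('pics/top0.png')[130:270,180:450]
cv2.imwrite('pics/top0c.png',cv2.resize(a,None,fx=2.95,fy=2.95,interpolation=cv2.INTER_CUBIC))"
```

```text
(no output)
```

View pics/top0c.png

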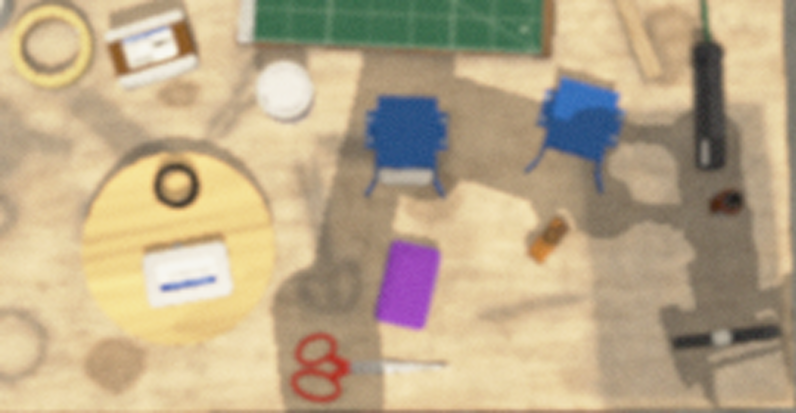

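View pics/scene0.png

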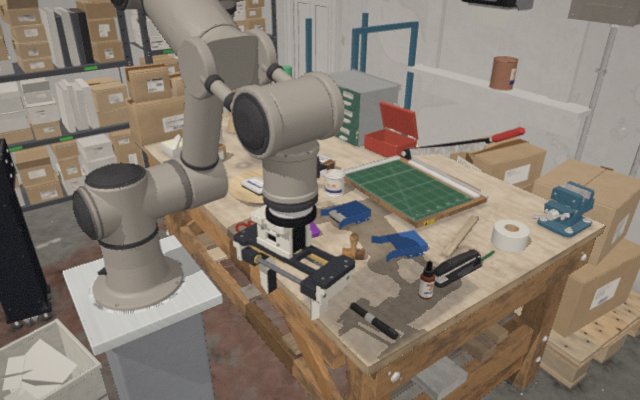

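The top crop shows the white pad on the turntable at about full-image (244,223) and the tape at (240,193). The full sleeve, with white pad end, is at (317,175). The empty sleeve is at (377,172), yawed, with the stamp in front of it at (366,211). The purple decoy is at (318,227). The scene view agrees. I'll move the wrist camera over the stamp and empty sleeve.

>>> carry_out:
  commands:
    - [[0.04,-0.017,0],0,1]
    - [[0.04,-0.017,0],0,1]
    - [[0.04,-0.017,0],0,1]
    - [[0.04,-0.017,0],0,1]
    - [[0.04,-0.017,0],0,1]
    - [[0.04,-0.017,0],0,1]
    - [[0.04,-0.017,0],0,1]
    - [[0.04,-0.017,0],0,1]
    - [[0.04,-0.017,0],0,1]
    - [[0.04,-0.017,0],0,1]
    - [[0,0,0],0,1]
    - [[0,0,0],0,1]

```text
time: 2.8
tool_pos: [0.4765, -0.2424, 0.2436]
tool_rot: [-3.142, 0.001, 0.256]
contact_force: [-0.0, -0.9, -0.3]
opening: 0.0918
grip_force: 0.0
```

```bash
cat >> h.py <<'E'
def delta(xyz,yaw=None):
    "tool-frame shift and tool-z turn to reach a world TCP position / tool yaw (mod pi)"
    s=robot.observe(); r=R.from_euler('xyz',s['tool_rot'])
    y=s['tool_rot'][2]; print('t',round(s['time'],2),'pos',s['tool_pos'].round(4),'rot',s['tool_rot'].round(3),'q',s['qpos'].round(2))
    d=r.inv().apply(np.array(xyz)-s['tool_pos']); t=0 if yaw is None else -((yaw-y+np.pi/2)%np.pi-np.pi/2)
    print('shift',d.round(4),'turn',round(t,3))
def look(f,names,k=3,cam='wrist'):
    p=shot(cam); save(p,f)
    for n in names:
        for d in robot.tip_of(p,n)[:k]: print(n,np.round(d['at'],1),round(d['p'],2),at(p,d['at'],Z[n]).round(4))
    return p
E
cat > a.py <<'E'
from h import *
p=look('w1.png',['stamp_mid','sleeve_empty','sleeve_mouth','sleeve_full','spare_pad_mid','ink_pad_mid'])
print(p['wc'].round(3),np.array(p['T_tool_cam']).round(3),p['fx'])
delta([0.5,-.24,.25])
E
python3 a.py
```

```text
stamp_mid [307.4 154.5] 0.66 [ 0.5012 -0.2246  0.0375]
stamp_mid [368.9  40.9] 0.16 [ 0.6299 -0.257   0.0375]
sleeve_empty [369.   40.4] 0.66 [ 0.64   -0.2604  0.    ]
sleeve_mouth [350.7  75.5] 0.56 [ 0.5986 -0.2507  0.    ]
sleeve_full [183.   2.] 0.65 [ 0.6259 -0.0492  0.    ]
[[ 0.254  0.937  0.242  0.541]
 [-0.967  0.245  0.064 -0.226]
 [ 0.    -0.25   0.968  0.384]
 [ 0.     0.     0.     1.   ]] [[ 0.     0.968  0.249  0.067]
 [ 1.     0.    -0.     0.   ]
 [-0.     0.249 -0.968 -0.14 ]
 [ 0.     0.     0.     1.   ]] 309.8040225298964
t 3.15 pos [ 0.4764 -0.2428  0.2438] rot [ 3.141 -0.     0.255] q [-0.61  0.36  1.5  -0.    1.28  0.7 ]
shift [ 0.0235  0.0033 -0.0062] turn 0
```

View pics/w1.png

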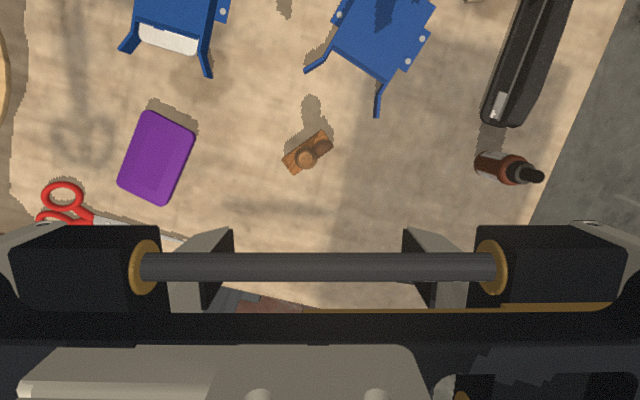

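The wrist picture shows the stamp at (307,153), handle leaning away from the camera by perspective. The empty sleeve is partly in view at (370,40), and the purple decoy is at (157,158). I'll move forward a bit to see the sleeve and stamp together.

>>> carry_out:
  commands:
    - [[0.03,0.008,0],0,1]
    - [[0.03,0.008,0],0,1]
    - [[0,0,0],0,1]
    - [[0,0,0],0,1]

```text
time: 3.65
tool_pos: [0.5382, -0.2426, 0.2434]
tool_rot: [-3.141, 0.001, 0.256]
contact_force: [0.1, 0.0, 0.2]
opening: 0.0919
grip_force: 0.0
```

```bash
cat > a.py <<'E'
from h import *
p=look('w2.png',['stamp_mid','sleeve_empty','sleeve_mouth','sleeve_full','spare_pad_mid'])
cv2.imwrite('pics/w2c.png',cv2.resize(cv2.imread('pics/w2.png')[20:220,220:480],None,fx=3,fy=3,interpolation=cv2.INTER_CUBIC))
np.savez('w2.npz',**{k:v for k,v in p.items()})
delta([0.5,-.24,.25])
E
python3 a.py
```

```text
stamp_mid [296.3 206.6] 0.66 [ 0.5012 -0.2271  0.0375]
sleeve_empty [357.1  94.7] 0.66 [ 0.6416 -0.2641  0.    ]
sleeve_empty [294.7 208.2] 0.44 [ 0.4876 -0.2257 -0.    ]
sleeve_mouth [335.8 128.7] 0.92 [ 0.5974 -0.2503  0.    ]
sleeve_full [174.1  62.6] 0.73 [ 0.6226 -0.0493  0.    ]
sleeve_full [357.9  94.9] 0.2 [ 0.6417 -0.2651  0.    ]
t 3.95 pos [ 0.5385 -0.2427  0.244 ] rot [ 3.141 -0.     0.255] q [-0.55  0.46  1.33 -0.    1.34  0.76]
shift [-0.0366 -0.0123 -0.006 ] turn 0
```

View pics/w2c.png

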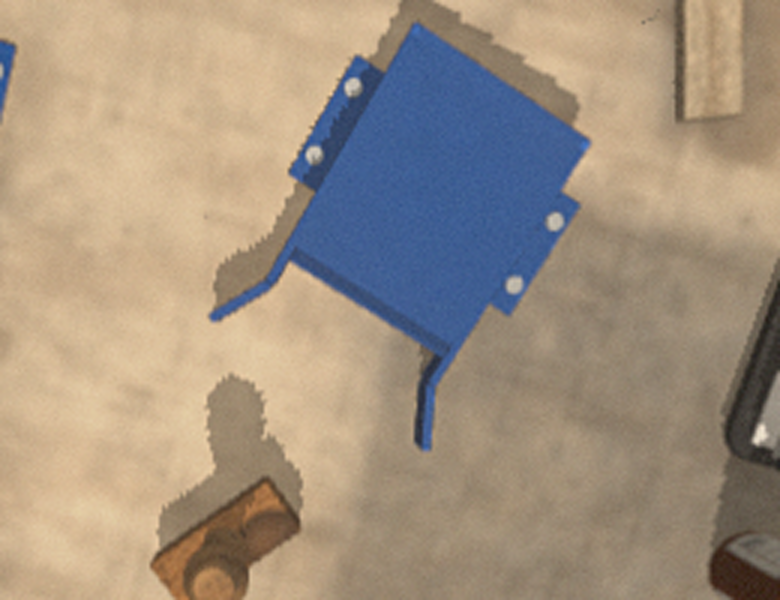

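The crop shows the sleeve. Its roof back corners are at crop (415,22) and (590,143), and the cheek tips are at (212,318) and (428,449). The stamp block's far corners are at (153,562), (265,480) and (299,522), and the handle top is at about (217,582).

```bash
cat > a.py <<'E'
from h import *
f=np.load('w2.npz'); p={k:f[k] for k in f}
g=lambda u,v,z: at(p,[220+u/3,20+v/3],z)[:2]
bl,br=g(415,22,.024),g(590,143,.024); fl,fr=g(290,250,.026),g(450,350,.026); cl,cr=g(211,318,.023),g(430,449,.023)
for a,b in ((bl,br),(fl,fr),(cl,cr)): print(np.linalg.norm(a-b).round(4),'yaw',(np.arctan2(*(b-a)[::-1])+np.pi/2).round(4),((a+b)/2).round(4))
for a,b in ((fl,bl),(fr,br),((cl+cr)/2,(bl+br)/2)): print('along',np.linalg.norm(a-b).round(4),'yaw',np.arctan2(*(b-a)[::-1]).round(4))
s=[g(153,562,.022),g(265,480,.022),g(299,522,.022)]
print(s,[np.linalg.norm(s[i]-s[i+1]) for i in (0,1)],np.arctan2(*(s[1]-s[0])[::-1]),'mid',(s[0]+s[2])/2,'handle top',g(217,582,.075))
E
python3 a.py
```

```text
0.0758 yaw -0.2952 [ 0.6937 -0.2802]
0.0705 yaw -0.284 [ 0.609  -0.2547]
0.0983 yaw -0.2777 [ 0.5742 -0.2454]
along 0.0889 yaw -0.2622
along 0.0881 yaw -0.3225
along 0.1245 yaw -0.2831
[array([ 0.48799134, -0.19763484]), array([ 0.53218034, -0.2332207 ]), array([ 0.51905213, -0.25058604])] [np.float64(0.05673641287202627), np.float64(0.02176936579826699)] -0.6779704974266882 mid [ 0.50352174 -0.22411044] handle top [ 0.50341494 -0.22489397]
```

```bash
python3 -c "
from h import *
delta([0.5035,-.2245,.053])"
```

```text
t 3.95 pos [ 0.5385 -0.2427  0.244 ] rot [ 3.141 -0.     0.255] q [-0.55  0.46  1.33 -0.    1.34  0.76]
shift [-0.0294 -0.0265  0.191 ] turn 0
```

>>> carry_out:
  commands:
    - [[-0.015,-0.013,0],0,1]
    - [[-0.0145,-0.0135,0.04],0,1]
    - [[0,0,0.04],0,1]
    - [[0,0,0.04],0,1]
    - [[0,0,0.04],0,1]
    - [[0,0,0.02],0,1]
    - [[0,0,0.011],0,1]
    - [[0,0,0],0,1]
    - [[0,0,0],0,0]
    - [[0,0,0],0,0]
    - [[0,0,0],0,0]
    - [[0,0,0],0,0]
    - [[0,0,0],0,0]
    - [[0,0,0],0,0]
  newtons: 10

```text
time: 5.7
tool_pos: [0.5036, -0.2244, 0.0527]
tool_rot: [3.142, 0.0, 0.256]
contact_force: [0.7, -0.3, -0.6]
opening: 0.0363
grip_force: 0.0
```

>>> carry_out:
  commands:
    - [[0,0,0],0,0]
    - [[0,0,0],0,0]
    - [[0,0,0],0,0]
    - [[0,0,0],0,0]
    - [[0,0,-0.02],0,0]
    - [[0,0,-0.02],0,0]
    - [[0,0,0],0,0]
  newtons: 12

```text
time: 6.58
tool_pos: [0.5045, -0.2249, 0.0939]
tool_rot: [3.139, -0.002, 0.256]
contact_force: [-0.3, -0.4, -1.1]
opening: 0.0225
grip_force: 12.0
```

>>> carry_out:
  commands:
    - [[-0.016,0.024,0],0,0]
    - [[-0.016,0.024,0],0,0]
    - [[-0.016,0.024,0],0,0]
    - [[-0.016,0.024,0],0,0]
    - [[-0.016,0.024,0],0,0]
    - [[0,0,0],0,0]
    - [[0,0,0.02],0,0]
    - [[0,0,0.01],0,0]
    - [[0,0,0.006],0,0]
    - [[0,0,0.004],0,0]
    - [[0,0,0],0,0]
    - [[0,0,0],0,0]

```text
time: 8.07
tool_pos: [0.4569, -0.3609, 0.0531]
tool_rot: [3.141, -0.0, 0.256]
contact_force: [-0.3, -0.4, -0.7]
opening: 0.0228
grip_force: 12.0
```

>>> carry_out:
  commands:
    - [[0,0,0.001],0,0]
    - [[0,0,0],0,0]
    - [[0,0,0],0,0.6]
    - [[0,0,0],0,0.6]
    - [[0,0,0],0,0.6]
    - [[0,0,0],0,0.6]
    - [[0,0,-0.02],0,0.6]
    - [[0,0,-0.05],0,1]
    - [[0,0,-0.06],0,1]
    - [[0,0,-0.06],0,1]
    - [[0,0,0],0,1]

```text
time: 9.45
tool_pos: [0.4583, -0.3624, 0.2474]
tool_rot: [3.132, -0.005, 0.256]
contact_force: [-0.5, 0.9, 0.2]
opening: 0.0894
grip_force: 0.0
```

>>> carry_out:
  commands:
    - [[0.012,-0.045,0],0,1]
    - [[0.012,-0.045,0],0,1]
    - [[0.012,-0.045,0],0,1]
    - [[0.012,-0.045,0],0,1]
    - [[0.012,-0.045,0],0,1]
    - [[0.012,-0.045,0],0,1]
    - [[0.012,-0.045,0],0,1]
    - [[0.012,-0.045,0],0,1]
    - [[0.012,-0.045,0],0,1]
    - [[0.012,-0.045,0],0,1]
    - [[0,0,0],-0.165,1]
    - [[0,0,0],-0.165,1]
    - [[0,0,0],-0.165,1]
    - [[0,0,0],-0.165,1]
    - [[0,0,0],-0.165,1]
    - [[0,0,0],-0.165,1]
    - [[0,0,0],-0.165,1]
    - [[0,0,0],-0.165,1]
    - [[0,0,0],0,1]
    - [[0,0,0],0,1]

```text
time: 11.95
tool_pos: [0.4587, 0.105, 0.2412]
tool_rot: [-3.141, 0.0, 1.573]
contact_force: [0.3, 0.4, -0.1]
opening: 0.0917
grip_force: 0.0
```

```bash
cat > a.py <<'E'
from h import *
p=look('w3.png',['ink_pad_mid','tape_roll_mid','turntable'])
np.savez('w3.npz',**{k:v for k,v in p.items()})
delta([0.457,.216,.25])
q=shot('top')
for d in robot.tip_of(q,'stamp_mid')[:2]: print(d, at(q,d['at'],.0375))
E
python3 a.py
```

```text
ink_pad_mid [314.7  71.1] 0.61 [0.4554 0.2195 0.041 ]
ink_pad_mid [307.2 287.5] 0.58 [ 0.4461 -0.0286  0.041 ]
tape_roll_mid [422.8  54.3] 0.8 [0.5654 0.2359 0.0415]
turntable [348.7  62.7] 0.59 [0.494  0.2344 0.    ]
t 12.15 pos [0.4589 0.105  0.2416] rot [-3.141  0.     1.575] q [ 0.06  0.24  1.67 -0.    1.23  0.06]
shift [ 0.111  -0.0014 -0.0084] turn 0
{'at': [403.6, 224.1], 'p': 0.66} [ 0.44928089 -0.36050622  0.0375    ]
```

View pics/w3.png

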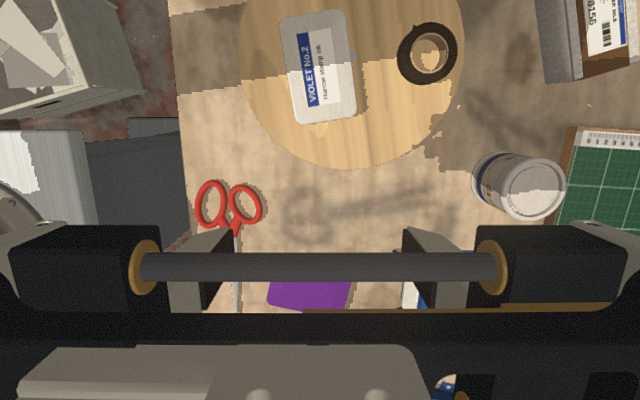

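The picture shows the pad at (318,67), long axis almost vertical in the image, and the tape at (428,53). Next I'll fit the pad's outline.

```bash
cat > a.py <<'E'
from h import *
f=np.load('w3.npz'); p={k:f[k] for k in f}
im=p['pixels'][:150,255:385]; hsv=cv2.cvtColor(im,cv2.COLOR_RGB2HSV)
m=((hsv[...,1]<45)&(hsv[...,2]>110)).astype(np.uint8)
m=cv2.morphologyEx(m,cv2.MORPH_OPEN,np.ones((3,3)))
c=max(cv2.findContours(m,0,2)[0],key=cv2.contourArea)[:,0]+[255,0]
w=np.array([at(p,u,.05)[:2] for u in cv2.convexHull(c)[:,0]])
r=cv2.minAreaRect((w*1000).astype(np.float32)); print(r,cv2.boxPoints(r).round(1).tolist(),len(c))
E
python3 a.py
```

```text
((462.07000732421875, 221.205322265625), (70.07604217529297, 102.24978637695312), 8.867598533630371) [[419.6000061035156, 266.29998779296875], [435.29998779296875, 165.3000030517578], [504.6000061035156, 176.10000610351562], [488.79998779296875, 277.1000061035156]] 119
```

>>> carry_out:
  commands:
    - [[0,0,0],-0.151,1]
    - [[0.038,0.0065,0],0,1]
    - [[0.038,0.0065,0],0,1]
    - [[0.038,0.006,0.03],0,1]
    - [[0,0,0.05],0,1]
    - [[0,0,0.045],0,1]
    - [[0,0,0],0,1]
    - [[0,0,0],0,1]

```text
time: 13.25
tool_pos: [0.461, 0.2208, 0.1182]
tool_rot: [3.139, -0.0, 1.726]
contact_force: [0.9, -0.6, 0.1]
opening: 0.0915
grip_force: 0.0
```

```bash
python3 -c "
from h import *
p=look('w4.png',[])
for z in (.05,.032): print(proj(p,[.46,.2205,z]))
delta([.46,.2205,.052],1.7256)
cv2.imwrite('pics/w4.png',cv2.imread('pics/w4.png'))"
```

```text
[315.82570696 216.54119239]
[315.91080694 209.35421142]
t 13.3 pos [0.4613 0.2209 0.1187] rot [ 3.138 -0.     1.726] q [ 0.3   0.45  1.73 -0.    0.95  0.14]
shift [-0.0002 -0.0016  0.0667] turn 0.001
```

View pics/w4.png

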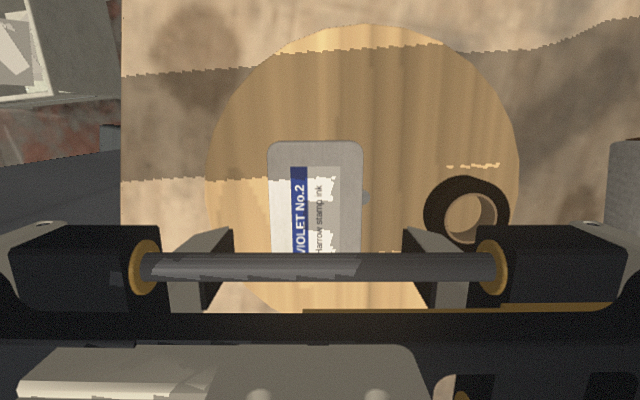

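The pad spans columns 267–364, so it is centred and aligned with the jaws, with its far edge at row 141. The tape is at (467,214), just outside the right finger by about 10 mm.

```bash
python3 -c "
from h import *
p=shot('wrist')
T=np.array([-.154,.988]);N=np.array([.988,.154]);o=np.array([.4613,.2209])
for u in ([315,141],[267,180],[364,180]):
  d=at(p,u,.05)[:2]-o; print(d@T,d@N)
d=at(p,[425,214],.051)[:2]-o; print('tape',d@T,d@N)"
```

```text
0.05228729379544442 -0.001477500186800981
0.025920888643455424 -0.034403763272499464
0.02595158628396241 0.032112191278315654
tape 0.0018580424809975314 0.07592131588235349
```

>>> carry_out:
  commands:
    - [[0,-0.001,0.03],0,1]
    - [[0,0,0.02],0,1]
    - [[0,0,0.01],0,1]
    - [[0,0,0.006],0,1]
    - [[0,0,0],0,1]
    - [[0,0,0],0,0.6]
    - [[0,0,0],0,0.6]
    - [[0,0,0],0,0.6]
    - [[0,0,0],0,0.6]
    - [[0,0,0],0,0.6]
    - [[0,0,0],0,0.6]
  newtons: 25

```text
time: 14.72
tool_pos: [0.4592, 0.2204, 0.0509]
tool_rot: [3.141, 0.0, 1.727]
contact_force: [-0.4, 0.3, 4.0]
opening: 0.0661
grip_force: 25.0
```

>>> carry_out:
  commands:
    - [[0,0,-0.02],0,0.6]
    - [[0,0,-0.04],0,0.6]
    - [[0,0,-0.04],0,0.6]
    - [[0,0,0],0,0.6]
    - [[0,0,0],0,0.6]

```text
time: 15.35
tool_pos: [0.4582, 0.2202, 0.1497]
tool_rot: [-3.14, 0.0, 1.727]
contact_force: [-0.2, 0.0, -1.5]
opening: 0.0657
grip_force: 25.0
```

```bash
python3 -c "
from h import *
u=np.array([.9597,-.2812]); h=np.array([.6404,-.2647])
t=h-.105*u; print(t); delta([*t,.15],-.285)
p=shot('top'); 
for n in ('tape_roll_mid',):
  for d in robot.tip_of(p,n)[:3]: print(d['p'],at(p,d['at'],.0415))"
```

```text
[ 0.5396315 -0.235174 ]
t 15.35 pos [0.4582 0.2202 0.1497] rot [-3.14   0.     1.727] q [ 0.3   0.41  1.7  -0.    1.03  0.14]
shift [-4.625e-01  9.700e-03 -2.000e-04] turn -1.13
0.55 [0.55887339 0.23305407 0.0415    ]
0.48 [ 0.67734772 -0.42046801  0.0415    ]
```

>>> carry_out:
  commands:
    - [[-0.02,0,0],0,0.6]
    - [[-0.04,0.001,0],0,0.6]
    - [[-0.0405,0.001,0],0,0.6]
    - [[-0.0405,0.001,0],0,0.6]
    - [[-0.0405,0.001,0],0,0.6]
    - [[-0.0405,0.001,0],0,0.6]
    - [[-0.0405,0.001,0],0,0.6]
    - [[-0.04,0.001,0],0,0.6]
    - [[-0.04,0.001,0],0,0.6]
    - [[-0.04,0.001,0],0,0.6]
    - [[-0.04,0.001,0],0,0.6]
    - [[-0.04,0.001,0],0,0.6]
    - [[0,0,0],0,0.6]

```text
time: 17.08
tool_pos: [0.5412, -0.2371, 0.1488]
tool_rot: [-3.14, -0.001, 1.724]
contact_force: [-0.2, 0.2, -1.4]
opening: 0.0657
grip_force: 25.0
```

>>> carry_out:
  commands:
    - [[0,0,0],0.1,0.6]
    - [[0,0,0],0.162,0.6]
    - [[0,0,0],0.162,0.6]
    - [[0,0,0],0.162,0.6]
    - [[0,0,0],0.162,0.6]
    - [[0,0,0],0.162,0.6]
    - [[0,0,0],0.162,0.6]
    - [[0,0,0],0.162,0.6]
    - [[0,0,0],0.162,0.6]
    - [[0,0,0],0.162,0.6]
    - [[0,0,0],0.162,0.6]
    - [[0,0,0],0.162,0.6]
    - [[0,0,0],0.13,0.6]
    - [[0,0,0],0,0.6]
    - [[0,0,0],0,0.6]
    - [[0,0,0],0,0.6]

```text
time: 19.08
tool_pos: [0.5416, -0.2345, 0.1505]
tool_rot: [-3.142, 0.0, -0.284]
contact_force: [0.3, 0.2, -0.7]
opening: 0.0656
grip_force: 25.0
```

```bash
cat > a.py <<'E'
from h import *
p=look('w5.png',['sleeve_empty','sleeve_mouth'])
delta([.5396,-.2352,.021],-.285)
u=np.array([.9597,-.2812]); h=np.array([.6404,-.2647]);n=np.array([.2812,.9597])
g=lambda x,y,z:[int(v) for v in proj(p,[*(h+x*u+y*n),z])]
im=cv2.cvtColor(p['pixels'],cv2.COLOR_RGB2BGR).copy()
for x,y,z in ((-69,51,23),(-69,-51,23),(55.5,38.5,24),(55.5,-38.5,24),(-30,38.5,24),(-30,-38.5,24)): cv2.circle(im,g(x/1e3,y/1e3,z/1e3),2,(0,255,0),-1)
cv2.imwrite('pics/w5.png',im)
E
python3 a.py
```

```text
sleeve_empty [317.3  78.9] 0.66 [ 0.6389 -0.263   0.    ]
sleeve_mouth [318.1 130.3] 0.84 [ 0.596  -0.2513  0.    ]
t 19.23 pos [ 0.5416 -0.2347  0.1507] rot [ 3.142  0.    -0.285] q [-0.54  0.54  1.47 -0.    1.13  1.32]
shift [-0.0018  0.001   0.1297] turn 0.0
```

View pics/w5.png

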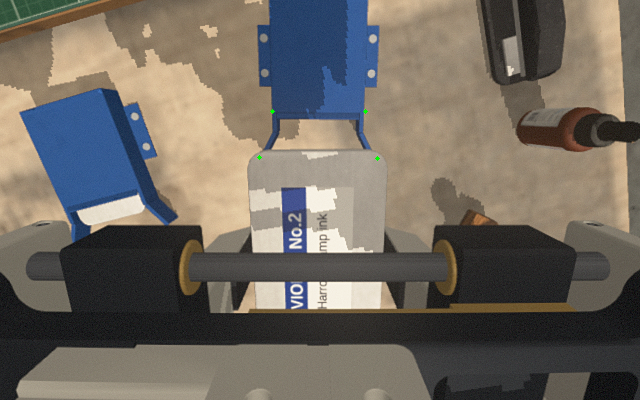

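>>> carry_out:
  commands:
    - [[-0.017,0.001,0.03],0,0.6]
    - [[0,0,0.04],0,0.6]
    - [[0,0,0.035],0,0.6]
    - [[0,0,0.015],0,0.6]
    - [[0,0,0.006],0,0.6]
    - [[0,0,0.004],0,0.6]
    - [[0,0,0],0,0.6]
    - [[0,0,0],0,0.6]

```text
time: 20.23
tool_pos: [0.5255, -0.2312, 0.0215]
tool_rot: [3.141, -0.002, -0.285]
contact_force: [-0.7, -0.9, -0.9]
opening: 0.0659
grip_force: 25.0
```

>>> carry_out:
  commands:
    - [[0,0,0.001],0,0.6]
    - [[0,0,0.001],0,0.6]
    - [[0,0,0],0,0.6]
    - [[0,0,0],0,0.6]

```text
time: 20.72
tool_pos: [0.5252, -0.231, 0.019]
tool_rot: [3.141, -0.0, -0.285]
contact_force: [-0.7, 1.2, 2.4]
opening: 0.066
grip_force: 25.0
```

>>> carry_out:
  commands:
    - [[0.006,0,0],0,0.6]
    - [[0.006,0,0],0,0.6]
    - [[0.006,0,0],0,0.6]
    - [[0.006,0,0],0,0.6]
    - [[0.005,0,0],0,0.6]
    - [[0.004,0,0],0,0.6]
    - [[0,0,0],0,0.6]
    - [[0,0,0],0,0.6]
  newtons: 15

```text
time: 21.72
tool_pos: [0.5575, -0.2405, 0.019]
tool_rot: [3.141, -0.002, -0.285]
contact_force: [0.6, 0.5, 3.5]
opening: 0.066
grip_force: 15.0
```

>>> carry_out:
  commands:
    - [[0,0,0],0,0.9]
    - [[0,0,0],0,0.9]
    - [[0,0,0],0,0.9]
    - [[0,0,0],0,0.9]
    - [[0,0,-0.02],0,0.9]
    - [[0,0,-0.03],0,0.9]
    - [[0,0,-0.02],0,0]
    - [[-0.025,0,0],0,0]
    - [[-0.025,0,0],0,0]
    - [[-0.025,0,0],0,0]
    - [[0,0,0],0,0]
    - [[0,0,0],0,0]
    - [[0,0,0],0,0]
    - [[0,0,0],0,0]
    - [[0,0,0],0,0]
    - [[0,0,0],0,0]
    - [[0,0,0],0,0]

```text
time: 23.85
tool_pos: [0.4848, -0.2191, 0.0887]
tool_rot: [3.142, -0.0, -0.285]
contact_force: [-0.0, -0.0, -0.6]
opening: 0.0002
grip_force: 0.0
```

```bash
cat > a.py <<'E'
from h import *
p=look('w6.png',['ink_pad_mid','sleeve_mouth'])
u=np.array([.9597,-.2812]); h=np.array([.6404,-.2647])
print('tcp x',(robot.observe()['tool_pos'][:2]-h)@u, robot.observe()['opening'])
delta([*(h-.160*u),.0265],-.285)
E
python3 a.py
```

```text
ink_pad_mid [131.1 310.4] 0.68 [ 0.462  -0.0773  0.041 ]
ink_pad_mid [314.9 105.6] 0.59 [ 0.5567 -0.239   0.041 ]
tcp x -0.1621552066935137 0.0006012342903700899
t 24.0 pos [ 0.4848 -0.2191  0.0887] rot [ 3.142 -0.    -0.285] q [-0.57  0.53  1.7  -0.    0.91  1.29]
shift [ 0.0021 -0.      0.0622] turn -0.0
```

View pics/w6.png

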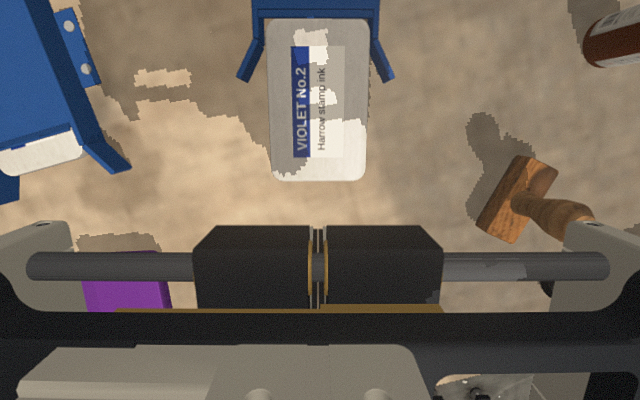

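The pad lies flat and straight with its front between the cheeks at the roof (columns 268–366, rear edge at row 180). The stamp is standing at (540,195). Next I push from behind with shut fingers.

>>> carry_out:
  commands:
    - [[0,0,0.03],0,0]
    - [[0,0,0.025],0,0]
    - [[0,0,0.0115],0,0]
    - [[0,0,0],0,0]
    - [[0.006,0,0],0,0]
    - [[0.006,0,0],0,0]
    - [[0.006,0,0],0,0]
    - [[0.008,0,0],0,0]
    - [[0.008,0,0],0,0]
    - [[0.008,0,0],0,0]
    - [[0.008,0,0],0,0]
    - [[0.008,0,0],0,0]
    - [[0.008,0,0],0,0]
    - [[0.008,0,0],0,0]
    - [[0.006,0,0],0,0]
    - [[0,0,0],0,0]

```text
time: 26.0
tool_pos: [0.5621, -0.2419, 0.0222]
tool_rot: [3.141, -0.001, -0.285]
contact_force: [0.2, -1.2, -0.2]
opening: 0.0006
grip_force: 0.0
```

>>> carry_out:
  commands:
    - [[0.004,0,0],0,0]
    - [[0.004,0,0],0,0]
    - [[0.004,0,0],0,0]
    - [[0.003,0,0],0,0]
    - [[0.002,0,0],0,0]
    - [[0,0,0],0,0]

```text
time: 26.75
tool_pos: [0.5781, -0.2465, 0.0223]
tool_rot: [3.141, -0.001, -0.285]
contact_force: [-0.5, 0.6, 0.2]
opening: 0.0001
grip_force: 0.0
```

>>> carry_out:
  commands:
    - [[0.0015,0,0],0,0]
    - [[0.0015,0,0],0,0]
    - [[0,0,0],0,0]

```text
time: 27.12
tool_pos: [0.5793, -0.2468, 0.0222]
tool_rot: [-3.141, 0.004, -0.285]
contact_force: [-6.3, 1.3, 4.1]
opening: 0.0001
grip_force: 3.3
```

>>> carry_out:
  commands:
    - [[0.0015,0,0],0,0]
    - [[0,0,0],0,0]
    - [[0,0,0],0,0]

```text
time: 27.5
tool_pos: [0.5794, -0.2468, 0.0222]
tool_rot: [-3.141, 0.007, -0.285]
contact_force: [-11.5, 2.0, 8.0]
opening: 0.0006
grip_force: 5.8
```

The stop is stiff: the force rises with no motion, so the pad is home. I'll back off, rise and check.

>>> carry_out:
  commands:
    - [[-0.006,0,0],0,0]
    - [[-0.02,0,0],0,0]
    - [[-0.03,0,0],0,0]
    - [[-0.02,0,-0.03],0,0]
    - [[0,0,-0.06],0,0]
    - [[0,0,-0.06],0,0]
    - [[0,0,0],0,0]
    - [[0,0,0],0,0]

```text
time: 28.5
tool_pos: [0.509, -0.2261, 0.1718]
tool_rot: [3.142, -0.0, -0.285]
contact_force: [-0.4, 0.2, -0.1]
opening: 0.0005
grip_force: 0.0
```

```bash
cat > a.py <<'E'
from h import *
p=look('w7.png',['sleeve_empty','sleeve_mouth','ink_pad_mid'],2)
u=np.array([.9597,-.2812]); h=np.array([.6404,-.2647]);n=np.array([.2812,.9597])
im=cv2.cvtColor(p['pixels'],cv2.COLOR_RGB2BGR).copy()
for x,y,z in ((-52,30,18),(-52,0,18),(-52,-30,18)): cv2.circle(im,[int(round(v)) for v in proj(p,[*(h+x/1e3*u+y/1e3*n),z/1e3])],1,(0,255,0),-1)
cv2.imwrite('pics/w7.png',cv2.resize(im[:300],None,fx=1.25,fy=1.25))
q=shot('top')
for k in ('stamp_mid','tape_roll_mid'):
  for d in robot.tip_of(q,k)[:2]: print(k,d['p'],at(q,d['at'],Z[k]))
print(robot.observe()['contact_force'])
E
python3 a.py
```

```text
sleeve_empty [314.6  45.2] 0.59 [ 0.6379 -0.2615  0.    ]
ink_pad_mid [177.1 290. ] 0.67 [ 0.4563 -0.0672  0.041 ]
ink_pad_mid [113.9 127.9] 0.39 [ 0.6161 -0.0752  0.041 ]
stamp_mid 0.5 [ 0.43949277 -0.36209366  0.0375    ]
stamp_mid 0.17 [0.68156178 0.09826656 0.0375    ]
tape_roll_mid 0.56 [ 0.61928616 -0.04166617  0.0415    ]
tape_roll_mid 0.51 [0.56335328 0.24583302 0.0415    ]
[ 0.31590234 -0.24991657  0.62537925]
```

View pics/w7.png

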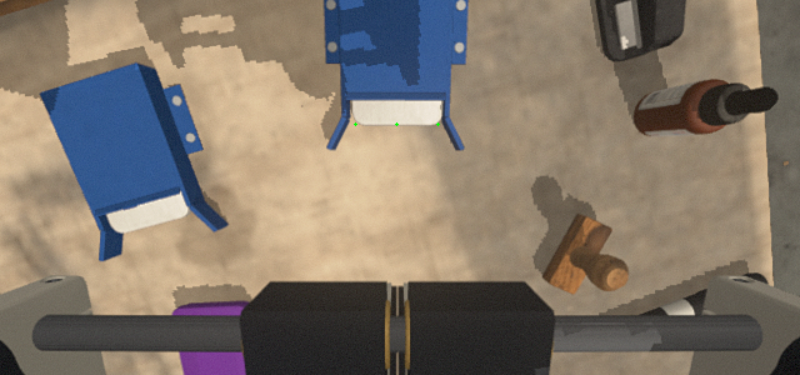

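The pad's rear edge at (397,125) lies on the predicted home marks, square in the sleeve and matching the full one. The stamp stands upright at (590,255), the tape is on the turntable, and the robot touches nothing.

```bash
python3 -c "
from cell import robot
print(robot.hand_in())"
```

```text
the job is handed in; nothing more can be done
None
```

The job is handed in: the last check showed the ink pad fully home in the empty sleeve, the stamp upright on the bench and the tape on the turntable, after about 29 s; no verdict came back.

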